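Check a cable sleeve's sight hole under the loupe

TASK

Roll the metal cable sleeve along its inspection board, without lifting it off, until its sight hole faces straight up. Then take the loupe by its handle from its rest and hold it still and level, right side up, centred over the sight hole, with the lens at the height shown by the pointer of the focus gauge. Finish while holding it there: do not put it down or let go, and leave the gauge's pointer and all the other things where they are.

Things in the scene. Friction and masses are not known exactly. Their poses are not given: they have to be found in the camera images.
- sleeve_middle (a point): Bare metal cable joint sleeve: a smooth round tube 32 mm in diameter, 110 mm long, 0.3 kg, lying on its side on the plywood inspection board and free to roll there. This point is the centre of the tube, on its axis (16 mm above the board). Its x axis runs along the tube; its z axis points from the tube's axis out through the sight hole, so z straight up means the hole faces straight up.
- sight_hole (a point): Centre of the sight hole, the only dark round spot (10 mm across) on the sleeve's curved side, at mid length; the point lies on the outer surface, 16 mm from the tube's axis. Same axes as sleeve_middle. At the start the hole faces sideways and up, about 60 degrees from straight up, to any compass direction.
- lens (a point): Centre of the loupe's lens, on its mid-plane. The lens is a glass disc in a dark metal ring 70 mm across and 14 mm thick. z is square to the lens (up as it lies on its rest), x points away from the handle.
- loupe_handle (a point): Grasping place on the loupe's straight black handle, 80 mm from the lens centre towards -x, in the lens's mid-plane; same axes as the lens. The handle is a bar 16 mm wide (y) and 20 mm high (z), from 40 to 135 mm from the lens centre. The loupe weighs 0.13 kg and lies level on its rest with the lens mid-plane 44 mm above the table; under the grasping place there is free space down to the rest's base plate (6 mm above the table), at least 30 mm along the handle to either side.
- loupe: The whole loupe; its origin and axes are those of lens.
- sleeve: The whole sleeve; its origin and axes are those of sleeve_middle.
- rest: Fixed wooden loupe rest, 180 x 80 mm base plate with two cross blocks (up to 37 and 34 mm high) that carry the lens ring and the end of the handle; origin under its centre.
- board: Fixed plywood inspection board, 220 (x) x 240 (y) x 10 mm, its top 10 mm above the table; origin under its centre. The focus gauge, a steel post 10 mm thick and 220 mm tall, stands on it at x = +80, y = +90 mm in the board's frame.
- focus_mark (a point): Tip of the flat horizontal pointer on the focus gauge's post, at the pointer's mid-thickness (the pointer is 3 mm thick and reaches 43 mm from the post, towards the middle of the board). Its height is the focal height for the lens's mid-plane. It stands 100 to 160 mm above the table, differently each time; its sliding collar is held by friction and is not to be moved.
- tin: Bystander, to be left alone: shallow round metal tin, 74 mm across, 30 mm high; origin under its centre.
- tape: Bystander, to be left alone: roll of black tape lying flat, 64 mm across, 19 mm high; origin under its centre.
- coupling: Bystander, to be left alone: short solid brass coupling standing on end near a corner of the inspection board, 26 mm across, 40 mm high; origin under its centre.
- driver: Bystander, to be left alone: screwdriver lying on the table.
- jbox: Bystander, to be left alone: open grey junction box, 85 x 85 x 45 mm; origin under its centre.
- pliers: Bystander, to be left alone: pair of pliers lying on the table, about 165 mm long.
- can: Bystander, to be left alone: white can standing upright, 52 mm across, 130 mm high; origin under its centre.
Not all that is in view belongs to the job. There is more than one size of the rest; the job needs the smallest.

How it is judged:
By the outcome, as a careful person would: the job done as asked, in the order asked, and still so for the second after the job is handed in, while the arm keeps its last pose, push and grip.
It also fails if it takes over 64 s, if anything falls off the work surface, if the arm or the gripper's body presses on something with over 40 N, if the wrist force passes 120 N, or if a joint passes its speed limit or range.

ROBOT

A 7-joint arm with a two-finger parallel gripper is mounted at the origin on the work surface. World frame = base frame: x ahead of the robot, y to its left, z up, the work surface at z = 0. Lengths are in mm, angles in rad, forces in N, time in s.
With the tool pointing down it reaches from about 425 to 825 mm from the base axis. Payload 3.6 kg.
Tool frame: the origin (TCP) lies between the finger pads; the fingertips stand 17 mm ahead of it and the grasp point (between the pads) lies 2 mm behind it; z points along the fingers, y is the line along which they close (so a half turn about z gives the same grasp; the last joint's range is limited). The gripper opens to 85 mm and grips with 20 to 120 N. Pads are 22 mm wide; open, the fingers measure 114 mm over their backs; the gripper's body (76 mm by 85 mm) begins 54 mm behind the grasp point. The pads swing forward as they close: fully open they stand 13 mm farther back than shut.
Start: joints at [-1.278, 0.615, -0.013, 1.423, 0.008, 1.103, -0.04], TCP at [203.695, 617.23, 248.297] pointing down, gripper open.
Joint ranges: [-3.12, 3.12], [-0.3, 2.06], [-1.34, 1.32], [0.26, 2.42], [-1.36, 4.5], [0.01, 1.98], [-2.84, 2.84]. Speed limits (rad/s): [2.79, 2.79, 3.14, 3.14, 3.14, 3.14, 3.14].

INTERFACE

Orientations are given as a rotation vector (axis times angle).
In Python, from bench import robot, viewer, workorder gives the robot as it stands.
- The arm moves only by the shell command python3 -m pendant 'ROWS' [OPENING] [FORCE]. ROWS is JSON, a list of rows, each an object of numbers: "dx", "dy", "dz": the shift along the tool's x, y, z as a fraction of full scale; "rx", "ry", "rz": the turn, a rotation vector about the tool's x, y, z as a fraction of full scale. A call has 1 to 8 rows; each row shifts and turns the commanded pose from where the row before left it, along the tool's axes as they then stand; what a row does not reach is not made up. Full scale, the value 1, is 2.5 cm for a shift and 8 degrees for a turn. A row lasts 1/10 s, in which the tool goes at most 50 mm and 8.59 degrees, less where a joint would pass 70% of its speed; a pose out of reach is approached as far as the arm can. A call with a number of a shift or a turn outside -1 to 1 is refused whole. A call with a gripper value outside its range is refused whole. OPENING is the opening, from -1 (shut) to 1 (fully open), set as the call begins (- or left out, the last holds). The fingers move at their own pace and stop on an object; FORCE is the grip in N (left out, the last holds). Time passes only in rows, so rows that do not move let the fingers close. It gives the time, the measured TCP pose, the force, the opening and the grip force at its end, in the units of the state.
- robot.state(): the state, without advancing time (a new reading comes with each control period).
- viewer.read_camera(name): name is "side" or "top" or "wrist"; returns (picture, depth): 384x512x3 uint8, red, green, blue; 384x512 float32, mm along the optical axis (not along the pixel's ray), 0 where there is no reading.
- viewer.get_calibration(name): a dict with "vertical_fov" (degrees; the focal length in pixels is half the picture's height over the tangent of half this angle, whatever the lens; pixels are square), "cx", "cy" (the principal point, pixels), "origin" and "rotation" of the camera in the world. Camera axes: x right, y down, z forward; pixel columns grow to the right and rows downward; lengths in mm; the calibration is good to about 2 mm. The wrist camera is an equidistant fisheye: a pixel r from the principal point sees the ray r / f radians off the axis. A picture is of the moment at which its call begins: read the wrist's pose just before it. get_calibration takes no time and is no camera call; for the wrist camera it gives the pose at the moment of the call.
- workorder.finish_job(): hands the job in; it is judged then, once.
The state is a dict: "time_s": time; "joint_pos": joint angles; "dq": joint speeds; "joint_torque": joint torques, N m; "tcp_pos": TCP position; "tcp_rot": TCP orientation; "wrist_force": force on the tool from outside, world axes, zero at the start; "torque": the same for the moment, N m; "gripper_width": finger opening in mm; "gripper_force": force on a finger pad.
Only numpy, scipy, OpenCV 4.12 (cv2) and the standard library are available. Lean on these libraries where they do the work, as an engineer would, in place of code of your own. Each camera call takes 0.05 s, during which the arm holds its last target. There are 200 camera calls.

## Working session

There is one attempt and no reset: what is moved stays moved. The work goes in short steps, Python scripts to look and compute and a shell command to move; the robot and the scene stay as the last step left them, time stands still between calls to the robot, and variables do not carry over. Pictures are saved under pics/ and viewed, at most 10 in all, crops included, and the job is handed in when it is done.

```bash
ls; mkdir -p pics
cat > h.py <<'E'
import numpy as np, cv2
from bench import robot, viewer, workorder
from scipy.spatial.transform import Rotation as R
def shot(n, save=None):
    c=viewer.get_calibration(n); im,d=viewer.read_camera(n)
    np.savez(f'{n}.npz',im=im,d=d,o=c['origin'],R=c['rotation'],f=192/np.tan(np.radians(c['vertical_fov'])/2),c=[c['cx'],c['cy']])
    if save: cv2.imwrite(f'pics/{save}.png',im[:,:,::-1])
    return ld(n)
def ld(n): return dict(np.load(f'{n}.npz'))
def rays(s,uv,fish=False):
    uv=(np.atleast_2d(uv).astype(float)-s['c'])/s['f']
    if fish:
        r=np.linalg.norm(uv,axis=1,keepdims=True)+1e-12
        v=np.hstack([uv/r*np.sin(r),np.cos(r)])
    else: v=np.hstack([uv,np.ones((len(uv),1))])
    return v@s['R'].T
def onz(s,uv,z,fish=False):
    v=rays(s,uv,fish); return s['o']+v*((z-s['o'][2])/v[:,2])[:,None]
def proj(s,p,fish=False):
    v=(np.atleast_2d(p)-s['o'])@s['R']
    if fish:
        r=np.linalg.norm(v[:,:2],axis=1,keepdims=True); t=np.arctan2(r,v[:,2:]); return s['c']+s['f']*v[:,:2]/r*t
    return s['c']+s['f']*v[:,:2]/v[:,2:]
def cloud(s):
    v,u=np.mgrid[:384,:512]; uv=np.stack([u.ravel(),v.ravel()],1)
    r=np.hstack([(uv-s['c'])/s['f'],np.ones((len(uv),1))])
    return (s['o']+(r*s['d'].ravel()[:,None])@s['R'].T).reshape(384,512,3)
E
python3 - <<'E'
from h import *
for n in ['top','side','wrist']:
    s=shot(n,n); print(n,s['o'],s['R'].round(3).tolist(),s['f'],s['c'])
a=np.vstack([cv2.imread('pics/top.png')]);b=cv2.imread('pics/side.png')
cv2.imwrite('pics/top2.png',cv2.resize(a,(800,600),interpolation=2))
cv2.imwrite('pics/side2.png',cv2.resize(b,(800,600),interpolation=2))
print(robot.state())
E
```

```text
pics
top [ 251.09151288  -19.77013509 1236.02841979] [-2.21, 2.001, -0.208] 414.32816078327323 [251.55545533 190.09850236]
side [ 217.73114845 -690.95528007  922.98220083] [-2.364, 0.455, -0.164] 385.06104141816644 [259.61815553 199.15336355]
wrist [136.15559593 639.24982187 373.80817341] [2.352, 1.701, 0.238] 297.3186396354542 [258.27249612 191.72097279]
{'time_s': 0.15, 'joint_pos': array([-1.27852462,  0.6156988 , -0.0126083 ,  1.42452949,  0.00807828,
        1.10342996, -0.04039534]), 'dq': array([-0.0004385 , -0.0035373 , -0.00056075, -0.00321893,  0.00121032,
       -0.00020644, -0.001159  ]), 'joint_torque': array([ 1.33235884e-03, -4.69660270e+01,  2.59987637e-01, -1.71250087e+01,
        1.00488262e-02,  7.11178509e-03, -2.05694124e-05]), 'tcp_pos': array([203.51982204, 616.72821503, 247.40357937]), 'tcp_rot': array([-0.49847693, -3.10147272,  0.00312762]), 'wrist_force': array([0.4470612 , 0.45606855, 0.15272494]), 'torque': array([-0.02284432,  0.01141341,  0.0248859 ]), 'gripper_force': 0.0, 'gripper_width': 85.69193122219095}
```

View pics/top2.png

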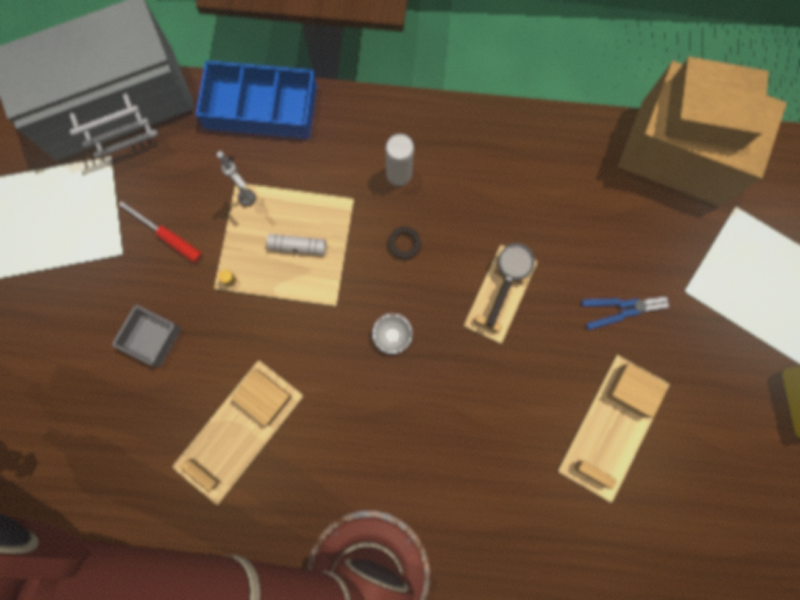

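View pics/side2.png

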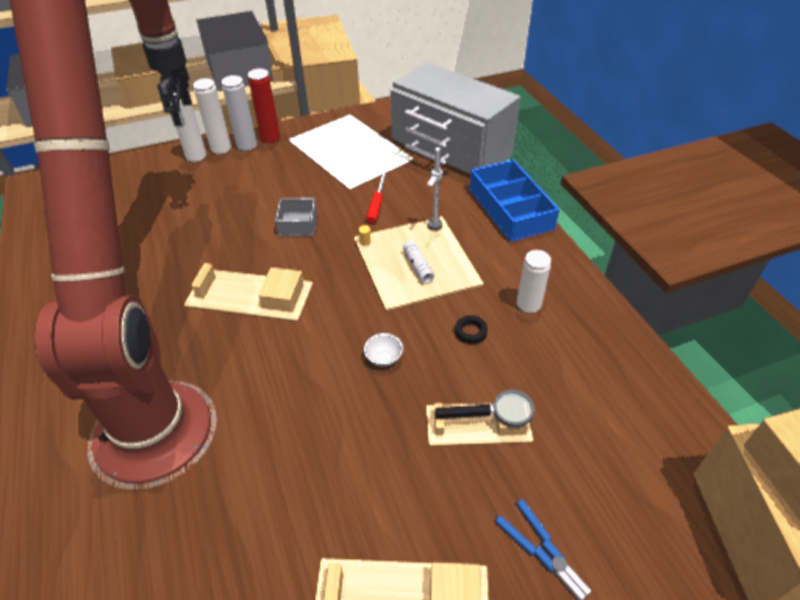

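The top picture shows the board at (285,245) with the sleeve on it at (296,245), the gauge at (243,185), and the coupling at (226,278). There are three rests at (502,292), (238,432) and (614,428). The smallest is the one at (502,292): the loupe lies on it, lens at (515,262), and the other two are larger and empty. I'll confirm with measured sizes and a crop.

```bash
sed -i "s|^def ld.*|def ld(n):\n    s=dict(np.load(f'{n}.npz')); s['R']=R.from_rotvec(s['R']).as_matrix(); return s|" h.py
python3 - <<'E'
from h import *
s=ld('top'); k=512/800
P=lambda u,z:onz(s,np.array(u)*k,z).round(0)[:,:2].tolist()
print('board',P([(236,185),(353,197),(338,304),(216,289)],10))
print('rest small',P([(498,244),(537,262),(504,341),(466,324)],6))
print('rest L',P([(260,362),(301,396),(217,502),(174,465)],6))
print('rest R',P([(618,356),(668,384),(610,500),(560,470)],6))
print('sleeve',P([(267,243),(326,246)],26),'lens',P([(515,262)],44),'handle',P([(490,325)],44))
t=cv2.resize(s['im'][105:215,130:355,::-1],(788,385),interpolation=2)
b=ld('side'); t2=cv2.resize(b['im'][90:210,220:360,::-1],(245*1,210),interpolation=2)
c=cv2.resize(b['im'][90:200,225:315,::-1],(360,440),interpolation=2)
d=cv2.resize(b['im'][235:300,260:360,::-1],(400,260),interpolation=2)
cv2.imwrite('pics/crop1.png',t)
w=np.zeros((600,800,3),np.uint8); w[:440,:360]=c; w[:260,380:780]=d; cv2.imwrite('pics/crop2.png',w)
E
```

```text
board [[705.0, 343.0], [703.0, 106.0], [483.0, 110.0], [489.0, 349.0]]
rest small [[635.0, -190.0], [606.0, -268.0], [444.0, -214.0], [469.0, -139.0]]
rest L [[358.0, 245.0], [302.0, 160.0], [97.0, 287.0], [154.0, 376.0]]
rest R [[436.0, -432.0], [393.0, -527.0], [171.0, -425.0], [215.0, -331.0]]
sleeve [[587.0, 260.0], [592.0, 145.0]] lens [[591.0, -219.0]] handle [[465.0, -180.0]]
```

View pics/crop1.png

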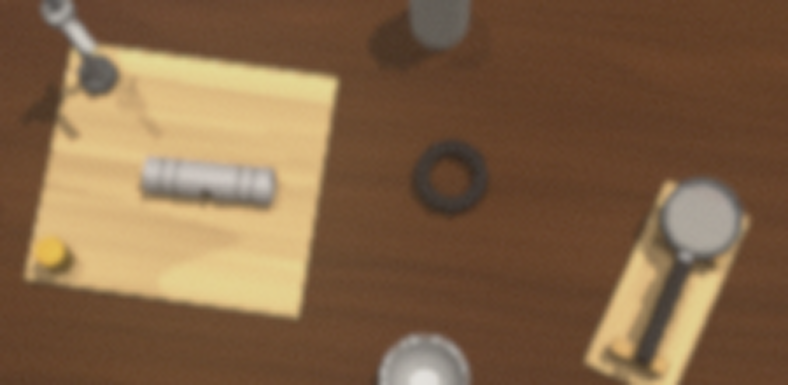

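The small rest measures about 175x81 mm, against roughly 240 mm long for the others, so it is the right one, and the loupe lies on it with its lens at crop (701,217). The sleeve is at crop (208,182). Its hole is the dark notch at (207,193), facing the robot (-x), so the sleeve has to roll towards +x. I'll move in to look from near.

```bash
python3 -m pendant '[{"rz":-1},{"rz":-1},{"rz":-0.6},{"dx":-0.7,"dy":-0.95},{"dx":-0.7,"dy":-0.95},{"dx":-0.7,"dy":-0.95},{"dx":-0.7,"dy":-0.95},{"dx":-0.7,"dy":-0.95}]' 1; python3 -m pendant '[{"dx":-0.7,"dy":-0.95},{"dx":-0.7,"dy":-0.95},{"dx":-0.7,"dy":-0.95},{"dx":-0.7,"dy":-0.95},{"dx":-0.7,"dy":-0.95,"dz":0.3},{"dx":-0.7,"dy":-0.95,"dz":0.3},{"dx":-0.7,"dy":-0.95,"dz":0.3},{}]'
python3 - <<'E'
from h import *
s=shot('wrist','w1'); print(robot.state()['tcp_pos'],s['o'],s['R'].round(3).tolist())
E
```

```text
[203.58774702 616.83213656 247.56965668] [136.17361427 639.30531354 373.96147979] [[0.314, 0.912, 0.263], [0.95, -0.301, -0.089], [-0.002, 0.278, -0.961]]invalid input at $[0]: expected keys dx, dy, dz, rx, ry, rz
invalid input at $[0]: expected keys dx, dy, dz, rx, ry, rz
```

View pics/w1.png

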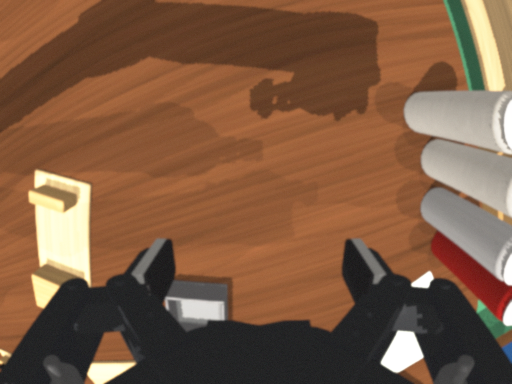

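All six keys are required, so nothing moved. The wrist view shows the fingertips at (165,245) and (355,245) over the start area.

```bash
python3 -m pendant '[{"dx":0,"dy":0,"dz":0,"rx":0,"ry":0,"rz":-1},{"dx":0,"dy":0,"dz":0,"rx":0,"ry":0,"rz":-1},{"dx":0,"dy":0,"dz":0,"rx":0,"ry":0,"rz":-0.6},{"dx":-0.7,"dy":-0.95,"dz":0,"rx":0,"ry":0,"rz":0},{"dx":-0.7,"dy":-0.95,"dz":0,"rx":0,"ry":0,"rz":0},{"dx":-0.7,"dy":-0.95,"dz":0,"rx":0,"ry":0,"rz":0},{"dx":-0.7,"dy":-0.95,"dz":0,"rx":0,"ry":0,"rz":0},{"dx":-0.7,"dy":-0.95,"dz":0,"rx":0,"ry":0,"rz":0}]' 1; python3 -m pendant '[{"dx":-0.7,"dy":-0.95,"dz":0,"rx":0,"ry":0,"rz":0},{"dx":-0.7,"dy":-0.95,"dz":0,"rx":0,"ry":0,"rz":0},{"dx":-0.7,"dy":-0.95,"dz":0,"rx":0,"ry":0,"rz":0},{"dx":-0.7,"dy":-0.95,"dz":0,"rx":0,"ry":0,"rz":0},{"dx":-0.7,"dy":-0.95,"dz":0.3,"rx":0,"ry":0,"rz":0},{"dx":-0.7,"dy":-0.95,"dz":0.3,"rx":0,"ry":0,"rz":0},{"dx":-0.7,"dy":-0.95,"dz":0.3,"rx":0,"ry":0,"rz":0},{"dx":0,"dy":0,"dz":0,"rx":0,"ry":0,"rz":0}]'
```

```text
time_s: 1.0
tcp_pos: [297.0, 501.3, 248.1]
tcp_rot: [0.07, -3.141, 0.001]
wrist_force: [-0.9, 0.8, 0.6]
gripper_width: 85.6
gripper_force: 0.0
time_s: 1.8
tcp_pos: [429.3, 336.2, 224.6]
tcp_rot: [-0.055, 3.141, -0.008]
wrist_force: [-0.7, -0.4, -0.5]
gripper_width: 85.4
gripper_force: 0.0
```

```bash
python3 -m pendant '[{"dx":-0.4,"dy":-0.8,"dz":0,"rx":0,"ry":0,"rz":0},{"dx":-0.4,"dy":-0.8,"dz":0,"rx":0,"ry":0,"rz":0},{"dx":-0.4,"dy":-0.8,"dz":0,"rx":0,"ry":0,"rz":0},{"dx":-0.4,"dy":-0.8,"dz":0,"rx":0,"ry":0,"rz":0},{"dx":-0.4,"dy":-0.8,"dz":0,"rx":0,"ry":0,"rz":0},{"dx":-0.4,"dy":-0.8,"dz":0,"rx":0,"ry":0,"rz":0},{"dx":-0.2,"dy":-0.6,"dz":0,"rx":0,"ry":0,"rz":0},{"dx":0,"dy":0,"dz":0,"rx":0,"ry":0,"rz":0}]'
python3 - <<'E'
from h import *
s=shot('wrist','w2'); print(robot.state()['tcp_pos'],s['o'],s['R'].round(3).tolist())
d=s['d']; print((d>0).mean(), d[192,256])
a=cv2.resize(s['im'][:,:,::-1],(800,600),interpolation=2)
cv2.imwrite('pics/w2b.png',a)
E
```

```text
time_s: 2.6
tcp_pos: [497.8, 207.5, 225.8]
tcp_rot: [-0.063, 3.141, -0.002]
wrist_force: [0.4, 0.1, 0.5]
gripper_width: 85.1
gripper_force: 0.0
[496.93687901 209.5506076  225.79918298] [426.83337418 205.07701981 352.33444349] [[-0.04, 0.96, 0.277], [0.999, 0.038, 0.01], [-0.001, 0.278, -0.961]]
0.9907430013020834 355.3907
```

View pics/w2b.png

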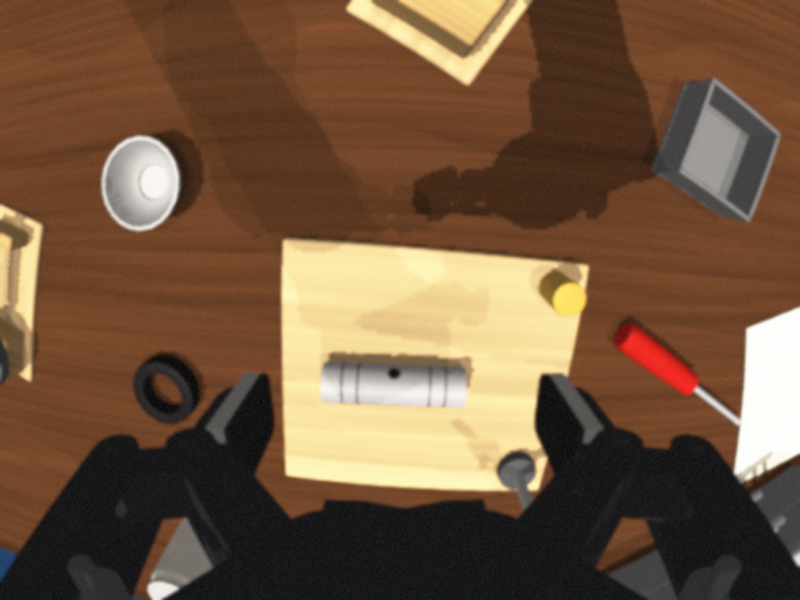

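The sleeve is at (394,383) in the enlarged wrist view, between x=322 and x=467, with the hole at (394,373). The gauge base is at (517,470) and the coupling at (569,298). Next I'll compute the sleeve axis, the hole angle and the pointer height.

```bash
cat >> h.py <<'E'
def fcloud(s):
    v,u=np.mgrid[:384,:512]; r=rays(s,np.stack([u.ravel(),v.ravel()],1),True)
    zc=r@s['R'][:,2]; return (s['o']+r*(s['d'].ravel()/zc)[:,None]).reshape(384,512,3)
def sleeve(s,guess,verbose=True):
    P=fcloud(s); hsv=cv2.cvtColor(s['im'],cv2.COLOR_RGB2HSV)
    zb=np.median(P[...,2][(abs(P[...,0]-guess[0])<70)&(abs(P[...,1]-guess[1])<70)])
    m=(abs(P[...,0]-guess[0])<50)&(abs(P[...,1]-guess[1])<75)&(P[...,2]>zb+14)&(P[...,2]<zb+45)&(hsv[...,1]<90)
    n,l,st,ce=cv2.connectedComponentsWithStats(m.astype(np.uint8)); k=1+np.argmax(st[1:,4]); m=l==k
    Q=P[m]; c0=Q.mean(0); ax=np.linalg.svd((Q-c0)[:,:2])[2][0]; ax*=np.sign(ax[1])
    ax=np.r_[ax,0]; side=np.array([ax[1],-ax[0],0]) # +x-ish
    t=(Q-c0)@ax; mid=(np.percentile(t,.5)+np.percentile(t,99.5))/2; L=np.ptp(np.percentile(t,[.5,99.5]))
    from scipy.optimize import least_squares
    a=(Q-c0)@side; z=Q[:,2]
    f=least_squares(lambda p:np.hypot(a-p[0],z-p[1])-16,[0,zb+16],loss='soft_l1').x
    C=c0+ax*mid+side*f[0]; C[2]=26
    # hole: dark pixels in the sleeve area
    uv=proj(s,C+np.array([0,0,10]),True)[0]
    vv,uu=np.mgrid[:384,:512]; near=np.hypot(uu-uv[0],vv-uv[1])<22
    hull=cv2.morphologyEx(m.astype(np.uint8),cv2.MORPH_CLOSE,np.ones((9,9)))>0
    g=s['im'].max(2).astype(float); w=np.where(near&hull&(abs(((P-C)@ax))<9),np.clip(100-g,0,None),0)
    h=np.array([(w*uu).sum(),(w*vv).sum()])/max(w.sum(),1e-9)
    d=rays(s,h,True)[0]; o=s['o']-C; o2=np.array([o@side,o[2]]); d2=np.array([d@side,d[2]])
    A,B,Cc=d2@d2,o2@d2,o2@o2-256; disc=B*B-A*Cc
    T=(-B-np.sqrt(max(disc,0)))/A; q=o2+T*d2; along=(o+T*d)@ax
    if verbose: print('zboard',zb,'C',C.round(1),'fitz',f[1].round(1),'L',L.round(1),'axis deg',np.degrees(np.arctan2(ax[1],ax[0])).round(1),'hole px',h.round(1),'w',w.sum().round(0),'angle from up (+ to +x)',np.degrees(np.arctan2(q[0],q[1])).round(1),'along',along.round(1))
    return C,ax,side
E
python3 - <<'E'
from h import *
sleeve(ld('wrist'),(590,203))
# gauge from top and side clouds
for n in ['top','side']:
    s=ld(n); P=cloud(s)
    m=(abs(P[...,0]-675)<60)&(abs(P[...,1]-317)<60)&(P[...,2]>60)&(P[...,2]<240); Q=P[m]; print(n,len(Q))
    vv,uu=np.nonzero(m)
    post=np.median(Q[Q[:,2]<95],0) if (Q[:,2]<95).any() else None; print('post',post)
    for q,u,v in sorted(zip(Q.round(0).tolist(),uu,vv),key=lambda x:-x[0][2])[::max(1,len(Q)//45)]: print(q,u,v)
E
```

```text
zboard 11.16648191332365 C [590.3 202.9  26. ] fitz 26.6 L 109.1 axis deg 90.0 hole px [251.8 237.8] w 2308.0 angle from up (+ to +x) -63.7 along 0.0
top 172
post [675.2605391 315.1946357  71.1786511]
[677.0, 316.0, 223.0] 140 99
[678.0, 314.0, 221.0] 141 99
[676.0, 312.0, 219.0] 142 100
[679.0, 321.0, 217.0] 139 99
[674.0, 318.0, 216.0] 140 101
[674.0, 317.0, 210.0] 141 102
[675.0, 315.0, 207.0] 142 102
[676.0, 314.0, 201.0] 143 103
[678.0, 313.0, 196.0] 144 103
[675.0, 319.0, 194.0] 142 104
[680.0, 312.0, 191.0] 145 103
[676.0, 318.0, 186.0] 143 105
[684.0, 309.0, 182.0] 147 103
[682.0, 309.0, 180.0] 147 104
[683.0, 307.0, 179.0] 148 104
[674.0, 315.0, 176.0] 145 107
[674.0, 316.0, 170.0] 145 108
[679.0, 306.0, 169.0] 149 107
[681.0, 312.0, 168.0] 147 106
[683.0, 307.0, 166.0] 149 106
[685.0, 314.0, 165.0] 147 105
[678.0, 324.0, 165.0] 143 107
[677.0, 310.0, 165.0] 148 108
[671.0, 314.0, 165.0] 146 110
[701.0, 316.0, 164.0] 147 100
[676.0, 326.0, 164.0] 142 108
[673.0, 318.0, 164.0] 145 109
[669.0, 306.0, 164.0] 149 111
[655.0, 298.0, 163.0] 151 116
[669.0, 312.0, 162.0] 147 111
[6
[... 1853 characters left out ...]
0.0, 156.0] 276 115
[669.0, 318.0, 155.0] 276 112
[677.0, 302.0, 155.0] 280 114
[687.0, 306.0, 154.0] 282 113
[674.0, 304.0, 151.0] 279 115
[677.0, 309.0, 142.0] 279 116
[675.0, 311.0, 137.0] 278 117
[675.0, 313.0, 132.0] 278 118
[683.0, 314.0, 129.0] 280 118
[679.0, 311.0, 124.0] 279 120
[684.0, 314.0, 120.0] 280 120
[682.0, 310.0, 119.0] 280 121
[675.0, 311.0, 112.0] 278 123
[676.0, 313.0, 106.0] 278 124
[682.0, 309.0, 103.0] 280 125
[678.0, 316.0, 95.0] 278 126
[680.0, 304.0, 94.0] 280 128
[686.0, 318.0, 87.0] 280 127
[673.0, 314.0, 84.0] 277 129
[681.0, 313.0, 79.0] 279 130
[681.0, 312.0, 75.0] 279 131
[676.0, 311.0, 73.0] 278 132
[679.0, 316.0, 64.0] 278 133
[680.0, 311.0, 63.0] 279 134
```

```bash
python3 -m pendant '[{"dx":-0.3,"dy":-0.1,"dz":1,"rx":0,"ry":0,"rz":0.29},{"dx":-0.3,"dy":-0.16,"dz":1,"rx":0,"ry":0,"rz":0},{"dx":-0.3,"dy":0,"dz":1,"rx":0,"ry":0,"rz":0},{"dx":-0.3,"dy":0,"dz":1,"rx":0,"ry":0,"rz":0},{"dx":-0.3,"dy":0,"dz":1,"rx":0,"ry":0,"rz":0},{"dx":-0.3,"dy":0,"dz":1,"rx":0,"ry":0,"rz":0},{"dx":-0.2,"dy":0,"dz":1,"rx":0,"ry":0,"rz":0},{"dx":0,"dy":0,"dz":0,"rx":0,"ry":0,"rz":0}]' 0.6
python3 -m pendant '[{"dx":0,"dy":0,"dz":0.4,"rx":0,"ry":0,"rz":0},{"dx":0,"dy":0,"dz":0.2,"rx":0,"ry":0,"rz":0},{"dx":0,"dy":0,"dz":0.1,"rx":0,"ry":0,"rz":0},{"dx":0,"dy":0,"dz":0,"rx":0,"ry":0,"rz":0}]'
python3 - <<'E'
from h import *
s=shot('wrist','w3'); print(robot.state()['tcp_pos'],s['o']); sleeve(s,(590,203))
E
```

```text
time_s: 3.45
tcp_pos: [544.5, 205.1, 47.6]
tcp_rot: [0.009, -3.135, 0.002]
wrist_force: [-0.6, 0.1, -0.4]
gripper_width: 68.3
gripper_force: 0.0
time_s: 3.85
tcp_pos: [547.1, 204.0, 33.7]
tcp_rot: [-0.006, 3.141, 0.0]
wrist_force: [0.1, -0.1, -0.1]
gripper_width: 68.3
gripper_force: 0.0
[547.30517784 204.02449829  33.91329911] [476.04720938 203.96751653 160.26671759]
zboard 80.35898231137269 C [551.9 163.6  26. ] fitz 105.2 L 18.4 axis deg 167.8 hole px [0. 0.] w 0.0 angle from up (+ to +x) -37.7 along 104.8
```

```bash
sed -i 's/^    zb=np.median.*/    zb=10.5/' h.py
python3 -m pendant '[{"dx":0,"dy":0,"dz":0.1,"rx":0,"ry":0,"rz":0},{"dx":0,"dy":0,"dz":0.1,"rx":0,"ry":0,"rz":0},{"dx":0,"dy":0,"dz":0,"rx":0,"ry":0,"rz":0}]'
python3 - <<'E'
from h import *
s=shot('wrist','w4'); print(robot.state()['tcp_pos'],robot.state()['wrist_force']); sleeve(s,(590,203))
P=fcloud(s); hit=(abs(P[...,0]-547)<20)&(P[...,2]<60)&(P[...,2]>12)&(abs(abs(P[...,1]-204)-40)<20)
print(P[hit][:,2].min() if hit.any() else None)
cv2.imwrite('pics/w4b.png',s['im'][150:,:,::-1])
E
```

```text
time_s: 4.2
tcp_pos: [546.9, 203.7, 28.1]
tcp_rot: [0.006, -3.141, 0.0]
wrist_force: [-1.1, -0.3, 0.7]
gripper_width: 68.4
gripper_force: 0.0
[547.02372955 203.7249913   28.18725851] [ 0.31612259  0.71383526 -0.02334819]
zboard 10.5 C [561.  203.9  26. ] fitz 37.6 L 78.1 axis deg 89.8 hole px [256.5 311.1] w 7771.0 angle from up (+ to +x) 32.5 along -0.7
12.001090581224247
```

View pics/w4b.png

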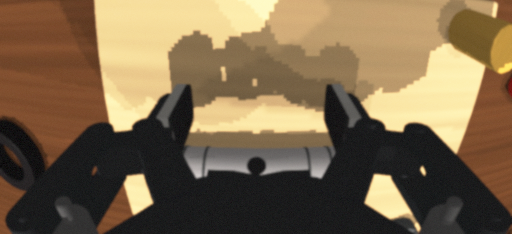

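The view shows the sleeve at y≈162 beyond the two fingers, with the hole at (257,164). Both fingers line up with the sleeve and the tips are just above the board. I'll push gently.

```bash
python3 -m pendant '[{"dx":-0.2,"dy":0,"dz":0,"rx":0,"ry":0,"rz":0},{"dx":-0.15,"dy":0,"dz":0,"rx":0,"ry":0,"rz":0},{"dx":-0.1,"dy":0,"dz":0,"rx":0,"ry":0,"rz":0},{"dx":-0.1,"dy":0,"dz":0,"rx":0,"ry":0,"rz":0},{"dx":-0.1,"dy":0,"dz":0,"rx":0,"ry":0,"rz":0},{"dx":-0.1,"dy":0,"dz":0,"rx":0,"ry":0,"rz":0},{"dx":-0.05,"dy":0,"dz":0,"rx":0,"ry":0,"rz":0},{"dx":-0.05,"dy":0,"dz":0,"rx":0,"ry":0,"rz":0}]'
cat >> h.py <<'E'
def holedir(s,y=(190,216)):
    """dark blob on bright sleeve between the fingers"""
    g=s['im'].max(2); uv0=proj(s,[[590,203,36]],True)[0]
    b=(g<75).astype(np.uint8); n,l,st,ce=cv2.connectedComponentsWithStats(b)
    return [(ce[i].round(1).tolist(),st[i].tolist()) for i in range(1,n) if 25<st[i][4]<900 and abs(ce[i][0]-uv0[0])<60 and abs(ce[i][1]-uv0[1])<90]
E
python3 - <<'E'
from h import *
print(holedir(ld('wrist')))
s=shot('wrist','w5'); print(robot.state()['tcp_pos'],robot.state()['wrist_force']); print(holedir(s))
t=shot('top'); P=cloud(t); m=(abs(P[...,0]-600)<50)&(abs(P[...,1]-203)<52)&(P[...,2]>31)&(P[...,2]<46);print(m.sum(),P[m].mean(0))
E
```

```text
time_s: 5.05
tcp_pos: [568.5, 203.9, 28.3]
tcp_rot: [0.006, -3.141, 0.0]
wrist_force: [0.1, -0.1, -0.2]
gripper_width: 68.7
gripper_force: 0.1
[([205.3, 302.3], [204, 297, 5, 13, 28])]
[568.62873171 203.86303104  28.28727111] [-0.12061744 -0.63066622  0.20226496]
[([201.7, 279.1], [200, 272, 7, 20, 49]), ([310.4, 282.5], [307, 272, 6, 28, 71]), ([255.5, 298.2], [246, 289, 20, 19, 287])]
28 [591.46386339 168.83143463  38.70130738]
```

```bash
cat >> h.py <<'E'
def holez(s,px,a0,x0=590.3):
    """roll travel d whose predicted hole pixel matches px (row)"""
    d=np.linspace(-5,40,451); a=np.radians(a0)+d/16
    H=np.stack([x0+d+16*np.sin(a),np.full(451,202.9),26+16*np.cos(a)],1)
    e=np.linalg.norm(proj(s,H,True)-px,axis=1); i=e.argmin()
    return d[i].round(1),np.degrees(a[i]).round(1),e[i].round(2),H[i].round(1)
E
python3 - <<'E'
from h import *
s=ld('wrist')
for a in (-60,-63.7): print(holez(s,[255.5,298.2],a))
s4=dict(s); 
for x in (585,590,595,600):
  print(x, proj(s,[[x-14.3,202.9,26+7.1]],True))
E
```

```text
(np.float64(4.9), np.float64(-42.5), np.float64(0.19), array([584.4, 202.9,  37.8]))
(np.float64(5.5), np.float64(-44.0), np.float64(0.16), array([584.7, 202.9,  37.5]))
585 [[255.71349615 269.16609995]]
590 [[255.71854263 277.96868558]]
595 [[255.72485517 286.44872354]]
600 [[255.73228506 294.61057389]]
```

The sleeve has rolled about 5 mm, and the hole pixel agrees with contact at TCP x≈563.4. I'll continue for 11 mm.

```bash
python3 -m pendant '[{"dx":-0.08,"dy":0,"dz":0,"rx":0,"ry":0,"rz":0},{"dx":-0.08,"dy":0,"dz":0,"rx":0,"ry":0,"rz":0},{"dx":-0.08,"dy":0,"dz":0,"rx":0,"ry":0,"rz":0},{"dx":-0.08,"dy":0,"dz":0,"rx":0,"ry":0,"rz":0},{"dx":-0.06,"dy":0,"dz":0,"rx":0,"ry":0,"rz":0},{"dx":-0.04,"dy":0,"dz":0,"rx":0,"ry":0,"rz":0},{"dx":-0.02,"dy":0,"dz":0,"rx":0,"ry":0,"rz":0},{"dx":0,"dy":0,"dz":0,"rx":0,"ry":0,"rz":0}]'
python3 - <<'E'
from h import *
s=shot('wrist','w6'); print(robot.state()['tcp_pos'],robot.state()['wrist_force']); print(holedir(s)); 
g=[h for h in holedir(s) if h[1][4]>150]
for h in g: print(holez(s,h[0],-62))
E
```

```text
time_s: 5.95
tcp_pos: [579.5, 203.9, 28.3]
tcp_rot: [-0.006, 3.141, -0.0]
wrist_force: [0.5, -0.2, -1.2]
gripper_width: 68.6
gripper_force: 0.0
[579.45736919 203.93415662  28.28703138] [-0.11731953 -0.71436598  0.39231114]
[([201.7, 279.3], [199, 271, 8, 23, 71]), ([310.3, 282.6], [306, 272, 8, 26, 91])]
```

```bash
python3 -m pendant '[{"dx":0.2,"dy":0,"dz":0,"rx":0,"ry":0,"rz":0},{"dx":0.8,"dy":0,"dz":0,"rx":0,"ry":0,"rz":0},{"dx":0.6,"dy":0,"dz":-1,"rx":0,"ry":0,"rz":0},{"dx":0.4,"dy":0,"dz":-1,"rx":0,"ry":0,"rz":0},{"dx":0.4,"dy":0,"dz":-1,"rx":0,"ry":0,"rz":0},{"dx":0,"dy":0,"dz":-1,"rx":0,"ry":0,"rz":0},{"dx":0,"dy":0,"dz":-1,"rx":0,"ry":0,"rz":0},{"dx":0,"dy":0,"dz":0,"rx":0,"ry":0,"rz":0}]'
python3 - <<'E'
from h import *
s=shot('wrist','w7'); print(robot.state()['tcp_pos'])
sleeve(s,(605,203)); print(holedir(s))
E
```

```text
time_s: 6.8
tcp_pos: [521.1, 204.7, 156.8]
tcp_rot: [-0.006, 3.135, 0.005]
wrist_force: [0.4, 0.4, -0.2]
gripper_width: 68.4
gripper_force: 0.0
[519.95412697 204.15656002 154.93327583]
zboard 10.5 C [606.2 202.9  26. ] fitz 26.7 L 108.8 axis deg 90.1 hole px [255.3 276.8] w 1926.0 angle from up (+ to +x) -3.9 along -0.1
[([255.2, 277.1], [252, 274, 7, 7, 38])]
```

```bash
python3 -m pendant '[{"dx":0,"dy":0,"dz":-1,"rx":0,"ry":0,"rz":0},{"dx":-0.8,"dy":0,"dz":-0.7,"rx":0,"ry":0,"rz":0},{"dx":-0.8,"dy":0,"dz":0,"rx":0,"ry":0,"rz":0},{"dx":-0.8,"dy":0,"dz":0,"rx":0,"ry":0,"rz":0},{"dx":-0.8,"dy":0,"dz":0,"rx":0,"ry":0,"rz":0},{"dx":-0.8,"dy":0,"dz":0,"rx":0,"ry":0,"rz":0},{"dx":0,"dy":0,"dz":0,"rx":0,"ry":0,"rz":0},{"dx":0,"dy":0,"dz":0,"rx":0,"ry":0,"rz":0}]'
python3 - <<'E'
from h import *
s=shot('wrist','w8'); print(robot.state()['tcp_pos'],s['o'])
C,ax,sd=sleeve(s,(605,203))
# silhouette rows of the sleeve at several columns near mid -> axis x independent of depth
hsv=cv2.cvtColor(s['im'],cv2.COLOR_RGB2HSV)
for y in (170,185,222,235):
    u,v=proj(s,[[C[0],y,30]],True)[0]; col=hsv[int(v)-35:int(v)+36,int(round(u)),1].astype(int)
    print(y,int(v)-35,col.tolist())
E
```

```text
time_s: 7.65
tcp_pos: [618.1, 203.8, 194.0]
tcp_rot: [0.006, -3.138, 0.002]
wrist_force: [-0.0, 0.3, 0.3]
gripper_width: 68.3
gripper_force: 0.0
[617.8232417  204.12826277 194.44227725] [547.61665352 203.91090791 320.81067512]
zboard 10.5 C [605.9 203.   26. ] fitz 26.6 L 108.7 axis deg 90.2 hole px [257.4 169.5] w 2059.0 angle from up (+ to +x) -3.5 along -0.0
170 133 [105, 105, 105, 106, 105, 107, 106, 104, 106, 107, 109, 107, 108, 109, 107, 106, 108, 101, 87, 53, 21, 11, 10, 13, 10, 10, 11, 12, 12, 11, 11, 11, 12, 10, 9, 9, 8, 8, 7, 7, 12, 10, 12, 13, 11, 9, 11, 10, 14, 25, 64, 89, 97, 98, 96, 97, 97, 98, 98, 96, 93, 94, 95, 94, 93, 90, 89, 84, 87, 89, 89]
185 133 [103, 104, 105, 106, 108, 107, 107, 105, 107, 107, 107, 107, 111, 109, 105, 111, 108, 106, 83, 48, 23, 11, 10, 9, 12, 10, 11, 11, 13, 10, 12, 9, 11, 10, 10, 9, 9, 7, 7, 6, 6, 5, 7, 6, 6, 11, 12, 15, 14, 21, 57, 86, 95, 97, 98, 98, 98, 99, 98, 97, 97, 95, 93, 94, 93, 91, 89, 86, 86, 89, 89]
222 133 [109, 110, 110, 110, 109, 106, 106, 108, 110, 111, 109, 107, 106, 107, 112, 105, 105, 102, 96, 66, 29, 10, 9, 6, 10, 9, 12, 10, 12, 10, 12, 12, 10, 11, 9, 7, 7, 6, 4, 4, 4, 5, 6, 6, 5, 7, 6, 7, 12, 22, 54, 79, 92, 93, 98, 98, 99, 99, 101, 98, 96, 97, 98, 94, 95, 96, 94, 92, 88, 85, 85]
235 133 [106, 105, 106, 104, 106, 107, 110, 111, 107, 106, 108, 106, 109, 111, 109, 110, 112, 107, 102, 71, 30, 11, 10, 12, 12, 11, 11, 10, 10, 11, 8, 7, 7, 7, 5, 4, 3, 4, 3, 4, 4, 4, 5, 6, 5, 7, 8, 7, 12, 22, 51, 80, 92, 99, 98, 99, 97, 101, 98, 98, 97, 97, 97, 97, 98, 95, 96, 93, 91, 86, 83]
```

Run:
```python
from h import *
s=ld('wrist'); P=fcloud(s)
cv2.imwrite('pics/w8b.png',cv2.resize(s['im'][100:384,150:512,::-1],(765,600),interpolation=2))
m=(np.hypot(P[...,0]-650,P[...,1]-284)<35)&(P[...,2]>90)&(P[...,2]<200)&(P[...,1]<305)
v,u=np.nonzero(m); print(m.sum(), u.min() if m.any() else 0,u.max() if m.any() else 0,v.min() if m.any() else 0,v.max() if m.any() else 0, np.percentile(P[m][:,2],[10,30,50,70,90]) if m.any() else 0)
```

```text
86 380 396 267 280 [158.33349457 159.00844804 159.38776348 159.64292365 159.96581575]
```

View pics/w8b.png

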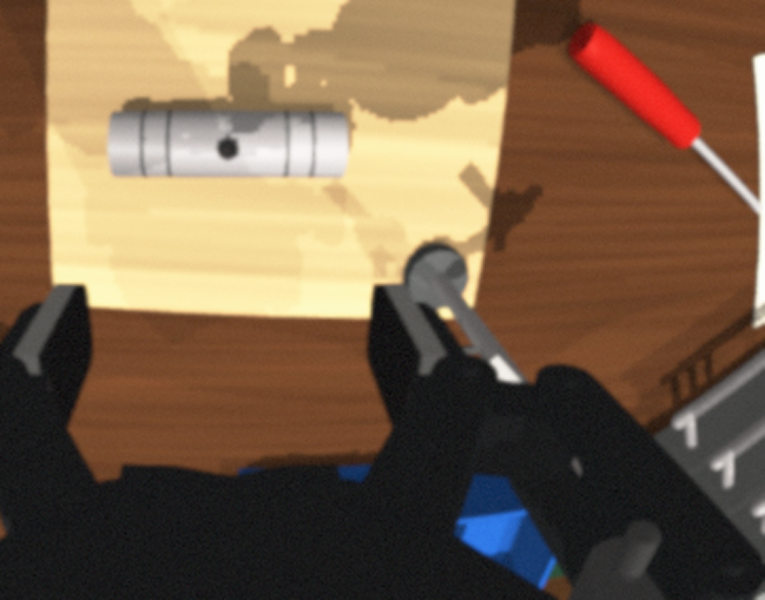

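The crop shows the sleeve at (228,145) with the hole at (228,148). Both methods put the hole about 3.5° short of straight up, so it needs 1 mm more. The gauge pointer is at about (487,360). I'll give it one fine nudge.

```bash
python3 -m pendant '[{"dx":0.7,"dy":0,"dz":0,"rx":0,"ry":0,"rz":0},{"dx":0.7,"dy":0,"dz":0.65,"rx":0,"ry":0,"rz":0},{"dx":0.7,"dy":0,"dz":1,"rx":0,"ry":0,"rz":0},{"dx":0.7,"dy":0,"dz":1,"rx":0,"ry":0,"rz":0},{"dx":0,"dy":0,"dz":1,"rx":0,"ry":0,"rz":0},{"dx":0,"dy":0,"dz":1,"rx":0,"ry":0,"rz":0},{"dx":0,"dy":0,"dz":1,"rx":0,"ry":0,"rz":0},{"dx":0,"dy":0,"dz":0,"rx":0,"ry":0,"rz":0}]'
python3 -m pendant '[{"dx":0,"dy":0,"dz":0,"rx":0,"ry":0,"rz":0},{"dx":0,"dy":0,"dz":0,"rx":0,"ry":0,"rz":0}]'
```

```text
time_s: 8.5
tcp_pos: [545.6, 203.1, 51.6]
tcp_rot: [0.008, -3.133, 0.005]
wrist_force: [0.4, 0.5, -0.2]
gripper_width: 68.5
gripper_force: 0.0
time_s: 8.7
tcp_pos: [550.0, 204.3, 56.0]
tcp_rot: [-0.006, 3.139, 0.002]
wrist_force: [0.1, 0.2, -0.3]
gripper_width: 67.8
gripper_force: 0.0
```

```bash
python3 -m pendant '[{"dx":0,"dy":0,"dz":0.6,"rx":0,"ry":0,"rz":0},{"dx":0,"dy":0,"dz":0.4,"rx":0,"ry":0,"rz":0},{"dx":0,"dy":0,"dz":0.11,"rx":0,"ry":0,"rz":0},{"dx":-0.4,"dy":0,"dz":0,"rx":0,"ry":0,"rz":0},{"dx":-0.3,"dy":0,"dz":0,"rx":0,"ry":0,"rz":0},{"dx":-0.2,"dy":0,"dz":0,"rx":0,"ry":0,"rz":0},{"dx":-0.1,"dy":0,"dz":0,"rx":0,"ry":0,"rz":0},{"dx":0,"dy":0,"dz":0,"rx":0,"ry":0,"rz":0}]'
```

```text
time_s: 9.5
tcp_pos: [575.1, 203.8, 27.0]
tcp_rot: [-0.005, 3.141, 0.0]
wrist_force: [-0.2, -0.2, 0.6]
gripper_width: 68.2
gripper_force: 0.0
```

```bash
python3 -m pendant '[{"dx":-0.08,"dy":0,"dz":0,"rx":0,"ry":0,"rz":0},{"dx":-0.06,"dy":0,"dz":0,"rx":0,"ry":0,"rz":0},{"dx":-0.04,"dy":0,"dz":0,"rx":0,"ry":0,"rz":0},{"dx":-0.035,"dy":0,"dz":0,"rx":0,"ry":0,"rz":0},{"dx":0,"dy":0,"dz":0,"rx":0,"ry":0,"rz":0},{"dx":0,"dy":0,"dz":0,"rx":0,"ry":0,"rz":0}]'
python3 -m pendant '[{"dx":0.2,"dy":0,"dz":0,"rx":0,"ry":0,"rz":0},{"dx":0.8,"dy":0,"dz":0,"rx":0,"ry":0,"rz":0},{"dx":0.6,"dy":0,"dz":-1,"rx":0,"ry":0,"rz":0},{"dx":0,"dy":0,"dz":-1,"rx":0,"ry":0,"rz":0},{"dx":0,"dy":0,"dz":-1,"rx":0,"ry":0,"rz":0},{"dx":0,"dy":0,"dz":-1,"rx":0,"ry":0,"rz":0},{"dx":0,"dy":0.2,"dz":-1,"rx":0,"ry":0,"rz":0},{"dx":0,"dy":0.5,"dz":-1,"rx":0,"ry":0,"rz":0}]'
python3 -m pendant '[{"dx":0,"dy":1,"dz":-1,"rx":0,"ry":0,"rz":0},{"dx":0,"dy":0.7,"dz":-1,"rx":0,"ry":0,"rz":0},{"dx":0,"dy":0,"dz":0,"rx":0,"ry":0,"rz":0},{"dx":0,"dy":0,"dz":0,"rx":0,"ry":0,"rz":0}]'
python3 - <<'E'
from h import *
s=shot('wrist','w9'); print(robot.state()['tcp_pos'],s['o'])
C,ax,sd=sleeve(s,(606,203)); P=fcloud(s)
b=(abs(P[...,0]-560)<20)&(abs(P[...,1]-220)<60); print('board z',np.median(P[b][:,2]))
m=(np.hypot(P[...,0]-650,P[...,1]-284)<35)&(P[...,2]>90)&(P[...,2]<200)
v,u=np.nonzero(m)
for a,b_,q in list(zip(u,v,P[m].round(1).tolist()))[::3]: print(a,b_,q)
E
```

```text
time_s: 10.1
tcp_pos: [579.7, 203.9, 26.8]
tcp_rot: [0.006, -3.141, 0.0]
wrist_force: [-0.5, -0.6, 0.1]
gripper_width: 68.0
gripper_force: 0.0
time_s: 10.9
tcp_pos: [539.3, 219.7, 177.8]
tcp_rot: [0.002, -3.141, 0.002]
wrist_force: [1.6, 0.8, -1.4]
gripper_width: 68.6
gripper_force: 0.0
time_s: 11.3
tcp_pos: [539.0, 263.6, 226.7]
tcp_rot: [0.007, -3.142, 0.001]
wrist_force: [1.6, -0.2, -0.4]
gripper_width: 68.0
gripper_force: 0.0
[538.8148486  262.41755474 225.77450207] [467.97295609 263.6156868  353.30007478]
zboard 10.5 C [606.5 203.2  26. ] fitz 26.7 L 109.6 axis deg 89.1 hole px [205.4 229.9] w 971.0 angle from up (+ to +x) -9.1 along -0.1
board z 11.484679617410848
```

Run:
```python
from h import *
s=ld('wrist'); print(holedir(s)); P=fcloud(s)
m=(np.hypot(P[...,0]-665,P[...,1]-300)<45)&(P[...,2]>70)
print(m.sum(), P[m][::max(1,m.sum()//20)].round(0).tolist(), proj(s,[[650,284,158],[676,316,10],[676,316,150],[606,203,42]],True).round(0))
a=s['im'][200:300,185:310,::-1]
cv2.imwrite('pics/w9b.png',cv2.resize(a,(750,600),interpolation=2))
```

```text
[]
249 [[675.0, 315.0, 70.0], [676.0, 319.0, 72.0], [676.0, 313.0, 77.0], [675.0, 319.0, 80.0], [675.0, 314.0, 83.0], [675.0, 317.0, 86.0], [677.0, 320.0, 85.0], [676.0, 313.0, 89.0], [675.0, 316.0, 93.0], [675.0, 318.0, 95.0], [676.0, 313.0, 97.0], [676.0, 312.0, 98.0], [683.0, 305.0, 91.0], [674.0, 317.0, 103.0], [685.0, 311.0, 91.0], [685.0, 325.0, 92.0], [677.0, 313.0, 105.0], [675.0, 317.0, 109.0], [678.0, 312.0, 108.0], [675.0, 314.0, 114.0], [674.0, 318.0, 122.0]] [[281. 331.]
 [297. 270.]
 [313. 344.]
 [205. 232.]]
```

View pics/w9b.png

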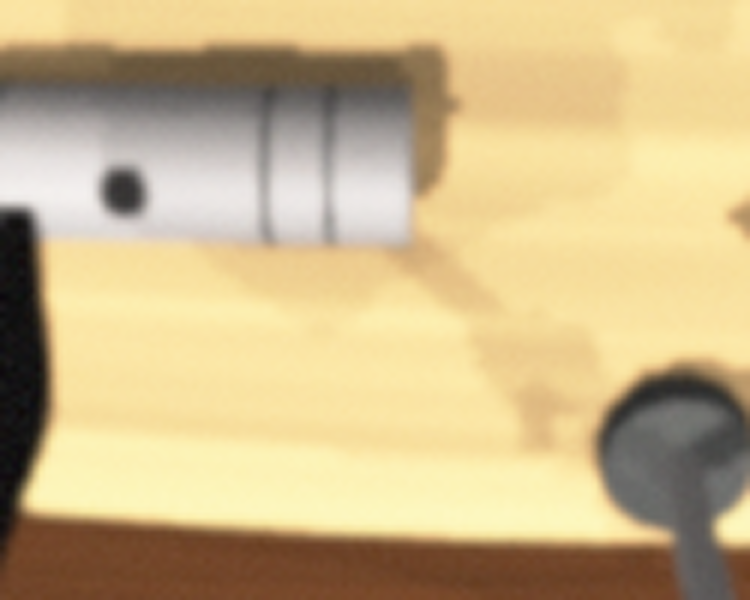

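The crop shows the hole at (123,190) on the sleeve, whose edges are at rows 85 and 243. That is still about 3–4° short, because the last nudge only reached x=579.7. One more nudge, to 580.7.

```bash
python3 -m pendant '[{"dx":0,"dy":-0.8,"dz":0.9,"rx":0,"ry":0,"rz":0},{"dx":-0.2,"dy":-0.8,"dz":1,"rx":0,"ry":0,"rz":0},{"dx":-0.2,"dy":-0.76,"dz":1,"rx":0,"ry":0,"rz":0},{"dx":-0.2,"dy":0,"dz":1,"rx":0,"ry":0,"rz":0},{"dx":0,"dy":0,"dz":1,"rx":0,"ry":0,"rz":0},{"dx":0,"dy":0,"dz":1,"rx":0,"ry":0,"rz":0},{"dx":0,"dy":0,"dz":1,"rx":0,"ry":0,"rz":0},{"dx":0,"dy":0,"dz":0.5,"rx":0,"ry":0,"rz":0}]'
python3 -m pendant '[{"dx":0,"dy":0,"dz":0.2,"rx":0,"ry":0,"rz":0},{"dx":0,"dy":0,"dz":0.2,"rx":0,"ry":0,"rz":0},{"dx":0,"dy":0,"dz":0,"rx":0,"ry":0,"rz":0},{"dx":0,"dy":0,"dz":0,"rx":0,"ry":0,"rz":0}]'
```

```text
time_s: 12.15
tcp_pos: [552.4, 202.2, 38.3]
tcp_rot: [0.003, -3.135, 0.006]
wrist_force: [-0.3, 0.0, 0.1]
gripper_width: 68.3
gripper_force: 0.0
time_s: 12.55
tcp_pos: [555.3, 205.0, 32.6]
tcp_rot: [-0.006, 3.14, 0.001]
wrist_force: [0.0, 0.8, 0.5]
gripper_width: 68.3
gripper_force: 0.0
```

```bash
python3 -m pendant '[{"dx":0,"dy":-0.04,"dz":0.18,"rx":0,"ry":0,"rz":0},{"dx":-0.4,"dy":0,"dz":0,"rx":0,"ry":0,"rz":0},{"dx":-0.3,"dy":0,"dz":0,"rx":0,"ry":0,"rz":0},{"dx":-0.15,"dy":0,"dz":0,"rx":0,"ry":0,"rz":0},{"dx":-0.08,"dy":0,"dz":0,"rx":0,"ry":0,"rz":0},{"dx":-0.05,"dy":0,"dz":0,"rx":0,"ry":0,"rz":0},{"dx":0,"dy":0,"dz":0,"rx":0,"ry":0,"rz":0},{"dx":0,"dy":0,"dz":0,"rx":0,"ry":0,"rz":0}]'
```

```text
time_s: 13.35
tcp_pos: [578.9, 204.0, 27.3]
tcp_rot: [0.006, -3.141, 0.0]
wrist_force: [-0.8, 0.5, -0.8]
gripper_width: 68.6
gripper_force: 0.0
```

```bash
python3 -m pendant '[{"dx":-0.04,"dy":0,"dz":0,"rx":0,"ry":0,"rz":0},{"dx":-0.035,"dy":0,"dz":0,"rx":0,"ry":0,"rz":0},{"dx":0,"dy":0,"dz":0,"rx":0,"ry":0,"rz":0},{"dx":0,"dy":0,"dz":0,"rx":0,"ry":0,"rz":0}]'
python3 -m pendant '[{"dx":0.2,"dy":0,"dz":0,"rx":0,"ry":0,"rz":0},{"dx":0.8,"dy":0,"dz":0,"rx":0,"ry":0,"rz":0},{"dx":0.6,"dy":-0.3,"dz":-1,"rx":0,"ry":0,"rz":0},{"dx":0.3,"dy":-0.5,"dz":-1,"rx":0,"ry":0,"rz":0},{"dx":0,"dy":-0.5,"dz":-1,"rx":0,"ry":0,"rz":0},{"dx":0,"dy":-0.7,"dz":-1,"rx":0,"ry":0,"rz":0},{"dx":0,"dy":0,"dz":-1,"rx":0,"ry":0,"rz":0},{"dx":0,"dy":0,"dz":-1,"rx":0,"ry":0,"rz":0}]'
python3 -m pendant '[{"dx":-1,"dy":0,"dz":-0.6,"rx":0,"ry":0,"rz":0},{"dx":-1,"dy":0,"dz":0,"rx":0,"ry":0,"rz":0},{"dx":-1,"dy":0,"dz":0,"rx":0,"ry":0,"rz":0},{"dx":-0.4,"dy":0,"dz":0,"rx":0,"ry":0,"rz":0},{"dx":0,"dy":0,"dz":0,"rx":0,"ry":0,"rz":0},{"dx":0,"dy":0,"dz":0,"rx":0,"ry":0,"rz":0}]'
python3 - <<'E'
from h import *
s=shot('wrist','w10'); print(robot.state()['tcp_pos'],s['o'])
C,ax,sd=sleeve(s,(606,203)); P=fcloud(s); print(holedir(s))
b=(abs(P[...,0]-540)<20)&(abs(P[...,1]-220)<60); print('board z',np.median(P[b][:,2]))
m=(np.hypot(P[...,0]-650,P[...,1]-284)<40)&(P[...,2]>90)&(P[...,2]<200)
v,u=np.nonzero(m)
for a,b_,q in list(zip(u,v,P[m].round(1).tolist()))[::5]: print(a,b_,q)
E
```

```text
time_s: 13.75
tcp_pos: [581.2, 203.9, 27.3]
tcp_rot: [-0.006, 3.141, -0.0]
wrist_force: [0.5, -0.1, -0.1]
gripper_width: 68.2
gripper_force: 0.0
time_s: 14.55
tcp_pos: [533.3, 152.8, 178.4]
tcp_rot: [0.004, -3.141, 0.001]
wrist_force: [-0.0, 0.8, -0.2]
gripper_width: 68.5
gripper_force: 0.0
time_s: 15.15
tcp_pos: [617.3, 154.2, 191.7]
tcp_rot: [0.007, -3.139, 0.0]
wrist_force: [-0.4, 0.0, 1.1]
gripper_width: 67.9
gripper_force: 0.0
[617.2604354  154.3793977  191.90545452] [546.6914262  154.21605795 318.47922694]
zboard 10.5 C [607.8 202.7  26. ] fitz 26.6 L 108.5 axis deg 90.0 hole px [308.8 174.9] w 1820.0 angle from up (+ to +x) 3.7 along 0.4
[([308.8, 175.0], [306, 172, 7, 7, 41])]
board z 10.992419148159456
421 255 [675.5, 313.0, 90.1]
422 256 [675.8, 313.5, 91.5]
421 257 [675.9, 311.4, 93.1]
421 258 [677.2, 311.9, 92.9]
427 258 [674.1, 314.6, 99.2]
422 259 [676.4, 311.0, 96.3]
427 259 [675.0, 314.6, 99.7]
425 260 [676.1, 312.8, 99.3]
422 261 [678.8, 311.7, 96.2]
427 261 [675.9, 313.6, 101.9]
421 262 [679.4, 310.3, 96.8]
427 262 [676.6, 313.4, 102.6]
415 263 [682.5, 306.4, 92.5]

[... 5269 characters left out ...]
.5, 186.6]
472 314 [677.9, 311.5, 183.8]
477 314 [675.0, 312.3, 188.0]
472 315 [678.8, 311.7, 184.0]
477 315 [676.0, 312.7, 188.1]
474 316 [678.0, 311.7, 186.4]
479 316 [676.1, 313.8, 189.5]
475 317 [677.5, 311.2, 188.2]
480 317 [675.3, 312.8, 191.7]
479 318 [675.7, 311.7, 192.0]
484 318 [673.4, 313.1, 195.6]
476 319 [678.0, 311.2, 190.0]
482 319 [675.7, 313.5, 193.9]
477 320 [677.7, 311.0, 191.6]
483 320 [675.3, 313.1, 195.5]
477 321 [677.8, 310.3, 192.5]
483 321 [675.6, 312.7, 196.3]
478 322 [677.8, 310.4, 193.8]
484 322 [676.4, 313.8, 196.7]
481 323 [676.5, 310.7, 196.8]
486 323 [674.9, 312.8, 199.7]
485 324 [676.5, 313.3, 198.9]
480 326 [679.2, 310.9, 196.9]
483 327 [678.3, 311.5, 199.6]
```

The sleeve is now within about 2–4° of straight up: axis at x=607.8, y=202.7, hole at about (608.5, 202.8, 42). The pointer's top reads 159.3 against a board and sleeve bias of +0.7, so its mid-thickness is about 157 mm. Now the loupe.

```bash
python3 -m pendant '[{"dx":0.42,"dy":-0.96,"dz":0,"rx":0,"ry":0,"rz":0},{"dx":0.42,"dy":-0.96,"dz":0,"rx":0,"ry":0,"rz":0},{"dx":0.42,"dy":-0.96,"dz":0,"rx":0,"ry":0,"rz":0},{"dx":0.42,"dy":-0.96,"dz":0,"rx":0,"ry":0,"rz":0},{"dx":0.42,"dy":-0.96,"dz":0,"rx":0,"ry":0,"rz":0},{"dx":0.42,"dy":-0.96,"dz":0,"rx":0,"ry":0,"rz":0},{"dx":0.42,"dy":-0.96,"dz":0,"rx":0,"ry":0,"rz":0},{"dx":0.42,"dy":-0.96,"dz":0,"rx":0,"ry":0,"rz":0}]'
python3 -m pendant '[{"dx":0.42,"dy":-0.96,"dz":0,"rx":0,"ry":0,"rz":0},{"dx":0.42,"dy":-0.96,"dz":0,"rx":0,"ry":0,"rz":0},{"dx":0.42,"dy":-0.96,"dz":0,"rx":0,"ry":0,"rz":0},{"dx":0.42,"dy":-0.96,"dz":0,"rx":0,"ry":0,"rz":0},{"dx":0.42,"dy":-0.96,"dz":0,"rx":0,"ry":0,"rz":0},{"dx":0.42,"dy":-0.96,"dz":0,"rx":0,"ry":0,"rz":1},{"dx":0,"dy":0,"dz":0,"rx":0,"ry":0,"rz":1},{"dx":0,"dy":0,"dz":0,"rx":0,"ry":0,"rz":0.15}]'
python3 -m pendant '[{"dx":0,"dy":0,"dz":0,"rx":0,"ry":0,"rz":0},{"dx":0,"dy":0,"dz":0,"rx":0,"ry":0,"rz":0}]'
cat >> h.py <<'E'
def loupe(s):
    """handle axis from dark pixels on the rest; lens from ring depth"""
    P=fcloud(s); g=s['im'].max(2)
    L0=np.array([591,-219]); 
    m=(g<60)&(P[...,2]>35)&(P[...,2]<70)&(abs(P[...,0]-515)<45)&(abs(P[...,1]+195)<45)
    n,l,st,ce=cv2.connectedComponentsWithStats(m.astype(np.uint8)); m=l==1+np.argmax(st[1:,4])
    v,u=np.nonzero(m); Q=onz(s,np.stack([u,v],1),54,True)[:,:2]
    rect=cv2.minAreaRect(Q.astype(np.float32)); c=Q.mean(0); a=np.linalg.svd(Q-c)[2][0]; a*=np.sign(a[0])
    print('handle n',m.sum(),'rect',rect,'c',c.round(1),'dir',a.round(3),'zmed',np.median(P[m][:,2]).round(1))
    r=(P[...,2]>45)&(P[...,2]<65)&(np.hypot(P[...,0]-L0[0],P[...,1]-L0[1])<55)
    v,u=np.nonzero(r); Q=P[r]; t=(Q[:,:2]-c)@a; Q=Q[t>0]
    (x,y),rad=cv2.minEnclosingCircle(Q[:,:2].astype(np.float32)); print('ring n',len(Q),'circ',x,y,rad,'z',np.median(Q[:,2]))
    return c,a
E
python3 - <<'E'
from h import *
s=shot('wrist','w11'); print(robot.state()['tcp_pos'],s['o'])
try: loupe(s)
except Exception as e: print(e)
cv2.imwrite('pics/w11b.png',cv2.resize(s['im'][:,:,::-1],(800,600),interpolation=2))
E
```

```text
time_s: 16.0
tcp_pos: [533.9, -38.6, 192.6]
tcp_rot: [0.007, -3.141, -0.0]
wrist_force: [0.2, -0.2, 0.4]
gripper_width: 67.8
gripper_force: 0.0
time_s: 16.8
tcp_pos: [471.9, -182.5, 192.6]
tcp_rot: [-0.467, -3.106, 0.0]
wrist_force: [0.2, 0.4, 0.8]
gripper_width: 68.6
gripper_force: 0.0
time_s: 17.0
tcp_pos: [473.2, -181.2, 192.4]
tcp_rot: [-0.457, -3.108, -0.001]
wrist_force: [-0.0, -0.1, 0.4]
gripper_width: 68.1
gripper_force: 0.0
[ 473.25044373 -181.41961844  192.37955143] [ 405.19669002 -160.73612732  318.98847592]
handle n 1081 rect ((516.9716186523438, -196.05848693847656), (26.762598037719727, 103.1117172241211), 62.847999572753906) c [ 513.8 -194.9] dir [ 0.931 -0.365] zmed 54.8
ring n 2863 circ 582.5934448242188 -216.111083984375 46.151832580566406 z 48.35648333541042
```

View pics/w11b.png

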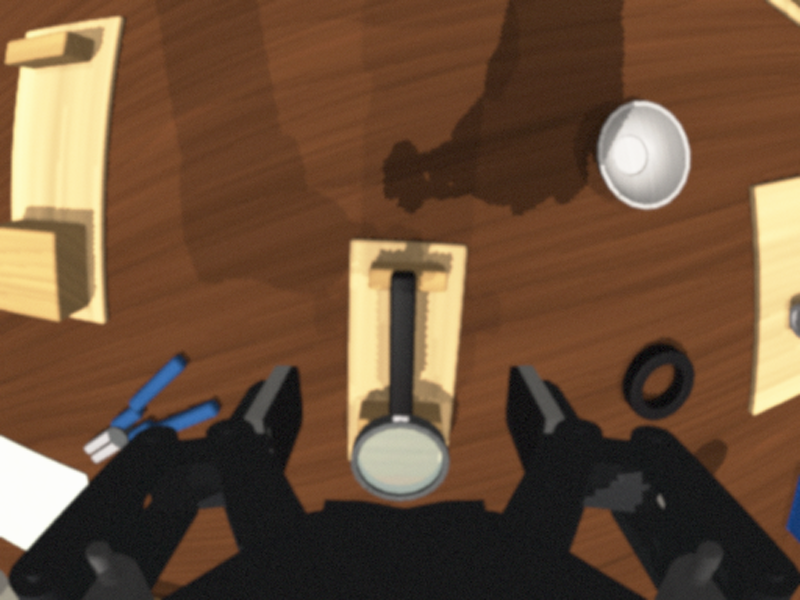

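The view shows the loupe handle from (403,272) to (401,415) and the ring, 98 px wide, centred at (400,457). It lies along the tool's x axis, between the fingers.

```bash
cat > lp.py <<'E'
from h import *
s=ld('wrist'); k=512/800
g=s['im'].max(2)
# left/right edges of the dark handle in rows
pts=[]
for r in range(182,258,4):
    row=g[r,235:280]; d=np.nonzero(row<70)[0]; d=d[(d>8)&(d<36)]
    if len(d): pts.append([235+d.mean(),r,np.ptp(d)])
pts=np.array(pts); print(pts[:,2])
H=onz(s,pts[:,:2],54,True); c=np.median(H,0); 
l=cv2.fitLine(H[:,:2].astype(np.float32),cv2.DIST_HUBER,0,.01,.01).ravel(); l[:2]*=np.sign(l[0])
print('line',l,'deg',np.degrees(np.arctan2(l[1],l[0])))
E_=onz(s,np.array([(351,457),(449,457),(400,500),(400,457)])*k,46,True); print('ring',E_.round(1).tolist())
print('ends',onz(s,np.array([(403,272),(401,415)])*k,54,True).round(1).tolist())
t=R.from_rotvec(robot.state()['tcp_rot']).as_matrix(); print('tool x',t[:,0],'y',t[:,1])
E
python3 lp.py
```

```text
[14. 14. 13. 13. 13. 13. 13. 13. 13. 13. 13. 12. 12. 13. 13. 13. 13. 14.
 14.]
line [ 9.4980246e-01 -3.1285030e-01  5.0378894e+02 -1.9142369e+02] deg -18.231085
ring [[581.6, -252.8, 46.0], [601.6, -186.0, 46.0], [630.3, -231.2, 46.0], [591.1, -219.2, 46.0]]
ends [[462.3, -178.1, 54.0], [553.3, -206.9, 54.0]]
tool x [-9.57397825e-01  2.88772219e-01  9.84375761e-05] y [2.88772233e-01 9.57397717e-01 4.57547687e-04]
```

```bash
python3 -m pendant '[{"dx":-0.6,"dy":-0.04,"dz":0.5,"rx":0,"ry":0,"rz":0.18},{"dx":-0.6,"dy":0,"dz":1,"rx":0,"ry":0,"rz":0},{"dx":-0.58,"dy":0,"dz":1,"rx":0,"ry":0,"rz":0},{"dx":0,"dy":0,"dz":1,"rx":0,"ry":0,"rz":0},{"dx":0,"dy":0,"dz":1,"rx":0,"ry":0,"rz":0},{"dx":0,"dy":0,"dz":0.5,"rx":0,"ry":0,"rz":0},{"dx":0,"dy":0,"dz":0,"rx":0,"ry":0,"rz":0},{"dx":0,"dy":0,"dz":0,"rx":0,"ry":0,"rz":0}]'
```

```text
time_s: 17.85
tcp_pos: [515.7, -197.1, 67.9]
tcp_rot: [0.502, 3.1, -0.0]
wrist_force: [0.3, 0.5, 0.2]
gripper_width: 68.5
gripper_force: 0.0
```

```bash
python3 -m pendant '[{"dx":0,"dy":0.07,"dz":0.5,"rx":0,"ry":0,"rz":0},{"dx":0,"dy":0,"dz":0.4,"rx":0,"ry":0,"rz":0},{"dx":0,"dy":0,"dz":0.13,"rx":0,"ry":0,"rz":0},{"dx":0,"dy":0,"dz":0,"rx":0,"ry":0,"rz":0},{"dx":0,"dy":0,"dz":0,"rx":0,"ry":0,"rz":0}]'
python3 -m pendant '[{"dx":0,"dy":0,"dz":0,"rx":0,"ry":0,"rz":0},{"dx":0,"dy":0,"dz":0,"rx":0,"ry":0,"rz":0},{"dx":0,"dy":0,"dz":0,"rx":0,"ry":0,"rz":0},{"dx":0,"dy":0,"dz":0,"rx":0,"ry":0,"rz":0},{"dx":0,"dy":0,"dz":0,"rx":0,"ry":0,"rz":0},{"dx":0,"dy":0,"dz":0,"rx":0,"ry":0,"rz":0},{"dx":0,"dy":0,"dz":0,"rx":0,"ry":0,"rz":0},{"dx":0,"dy":0,"dz":0,"rx":0,"ry":0,"rz":0}]' -1 60
```

```text
time_s: 18.35
tcp_pos: [515.7, -195.6, 41.6]
tcp_rot: [0.503, 3.101, -0.0]
wrist_force: [0.4, -0.2, 0.6]
gripper_width: 67.9
gripper_force: 0.0
time_s: 19.15
tcp_pos: [515.9, -195.5, 41.9]
tcp_rot: [0.503, 3.101, -0.0]
wrist_force: [-0.4, -0.1, 4.4]
gripper_width: 14.8
gripper_force: 59.5
```

```bash
python3 -m pendant '[{"dx":0,"dy":0,"dz":-0.2,"rx":0,"ry":0,"rz":0},{"dx":0,"dy":0,"dz":-0.4,"rx":0,"ry":0,"rz":0},{"dx":0,"dy":0,"dz":-0.6,"rx":0,"ry":0,"rz":0},{"dx":0,"dy":0,"dz":-0.8,"rx":0,"ry":0,"rz":0},{"dx":0,"dy":0,"dz":-0.8,"rx":0,"ry":0,"rz":0},{"dx":0,"dy":0,"dz":-0.8,"rx":0,"ry":0,"rz":0},{"dx":0,"dy":0,"dz":-0.8,"rx":0,"ry":0,"rz":0},{"dx":0,"dy":0,"dz":-0.6,"rx":0,"ry":0,"rz":0}]'
python3 -m pendant '[{"dx":0,"dy":0,"dz":-0.6,"rx":0,"ry":0,"rz":0},{"dx":0,"dy":0,"dz":-0.4,"rx":0,"ry":0,"rz":0},{"dx":0,"dy":0,"dz":-0.2,"rx":0,"ry":0,"rz":0},{"dx":0,"dy":0,"dz":0,"rx":0,"ry":0,"rz":0},{"dx":0,"dy":0,"dz":0,"rx":0,"ry":0,"rz":0}]'
python3 - <<'E'
from h import *
t=R.from_rotvec(robot.state()['tcp_rot']).as_matrix(); p=robot.state()['tcp_pos']; print(p,robot.state()['gripper_width'],robot.state()['gripper_force'])
print((t.T@(np.array([532.9,227.1,195])-p)/25).round(2), t[:,0].round(3))
E
```

```text
time_s: 19.95
tcp_pos: [515.7, -195.5, 168.2]
tcp_rot: [0.503, 3.1, -0.0]
wrist_force: [-0.0, 0.2, -0.4]
gripper_width: 14.7
gripper_force: 58.9
time_s: 20.45
tcp_pos: [515.2, -195.3, 196.0]
tcp_rot: [-0.503, -3.1, -0.0]
wrist_force: [-0.3, 0.1, -1.4]
gripper_width: 15.4
gripper_force: 58.9
[ 515.20767186 -195.29817841  195.97875456] 15.357862464204317 58.89085650444031
[ 4.67 16.25  0.05] [-0.949  0.316  0.001]
```

```bash
python3 -m pendant '[{"dx":0.06,"dy":0.2,"dz":0,"rx":0,"ry":0,"rz":0},{"dx":0.12,"dy":0.4,"dz":0,"rx":0,"ry":0,"rz":0},{"dx":0.17,"dy":0.6,"dz":0,"rx":0,"ry":0,"rz":0},{"dx":0.23,"dy":0.8,"dz":0,"rx":0,"ry":0,"rz":0},{"dx":0.23,"dy":0.8,"dz":0,"rx":0,"ry":0,"rz":0},{"dx":0.23,"dy":0.8,"dz":0,"rx":0,"ry":0,"rz":0},{"dx":0.23,"dy":0.8,"dz":0,"rx":0,"ry":0,"rz":0},{"dx":0.23,"dy":0.8,"dz":0,"rx":0,"ry":0,"rz":0}]'
python3 -m pendant '[{"dx":0.23,"dy":0.8,"dz":0,"rx":0,"ry":0,"rz":0},{"dx":0.23,"dy":0.8,"dz":0,"rx":0,"ry":0,"rz":0},{"dx":0.23,"dy":0.8,"dz":0,"rx":0,"ry":0,"rz":0},{"dx":0.23,"dy":0.8,"dz":0,"rx":0,"ry":0,"rz":0},{"dx":0.23,"dy":0.8,"dz":0,"rx":0,"ry":0,"rz":0},{"dx":0.23,"dy":0.8,"dz":0,"rx":0,"ry":0,"rz":0},{"dx":0.23,"dy":0.8,"dz":0,"rx":0,"ry":0,"rz":0},{"dx":0.23,"dy":0.8,"dz":0,"rx":0,"ry":0,"rz":0}]'
python3 -m pendant '[{"dx":0.23,"dy":0.8,"dz":0,"rx":0,"ry":0,"rz":0},{"dx":0.23,"dy":0.8,"dz":0,"rx":0,"ry":0,"rz":0},{"dx":0.23,"dy":0.8,"dz":0,"rx":0,"ry":0,"rz":0},{"dx":0.23,"dy":0.8,"dz":0,"rx":0,"ry":0,"rz":0},{"dx":0.17,"dy":0.6,"dz":0,"rx":0,"ry":0,"rz":0},{"dx":0.12,"dy":0.4,"dz":0,"rx":0,"ry":0,"rz":0},{"dx":0.08,"dy":0.3,"dz":0,"rx":0,"ry":0,"rz":0},{"dx":0.04,"dy":0.15,"dz":0,"rx":0,"ry":0,"rz":0}]'
python3 -m pendant '[{"dx":0,"dy":0,"dz":0,"rx":0,"ry":0,"rz":0},{"dx":0,"dy":0,"dz":0,"rx":0,"ry":0,"rz":0}]'
cat > ck.py <<'E'
from h import *
t=R.from_rotvec(robot.state()['tcp_rot']).as_matrix(); p=robot.state()['tcp_pos']; print('tcp',p.round(1),'toolx',t[:,0].round(3),'z',t[:,2].round(4))
from scipy.optimize import least_squares
for n in ['top','side','wrist']:
    s=shot(n); P=fcloud(s) if n=='wrist' else cloud(s)
    L=p-80*t[:,0]; hsv=s['im'].max(2)
    m=(np.hypot(P[...,0]-L[0],P[...,1]-L[1])<42)&(abs(P[...,2]-L[2])<22)
    if m.sum()<40: print(n,'few',m.sum()); continue
    Q=P[m]; A=np.c_[Q[:,:2]-L[:2],np.ones(len(Q))]; w=np.ones(len(Q),bool)
    for _ in range(4):
        k=np.linalg.lstsq(A[w],Q[w,2],rcond=None)[0]; r=Q[:,2]-A@k; w=abs(r)<4
    (x,y),rad=cv2.minEnclosingCircle(Q[w][:,:2].astype(np.float32))
    h=cv2.boundingRect(np.argwhere(m)[w][:,::-1].astype(np.int32))
    print(n,m.sum(),'circ',round(x,1),round(y,1),round(rad,1),'mean',Q[w].mean(0).round(1),'tilt deg',np.degrees(k[:2]).round(1),'z at ctr',k[2].round(1),'px box',h)
E
python3 ck.py
```

```text
time_s: 21.25
tcp_pos: [520.9, -57.5, 196.4]
tcp_rot: [-0.5, -3.101, -0.001]
wrist_force: [-0.3, 0.4, -1.1]
gripper_width: 15.0
gripper_force: 58.9
time_s: 22.05
tcp_pos: [527.2, 108.8, 196.4]
tcp_rot: [-0.5, -3.101, -0.001]
wrist_force: [0.0, 0.1, -1.4]
gripper_width: 15.1
gripper_force: 58.9
time_s: 22.85
tcp_pos: [533.2, 227.3, 196.4]
tcp_rot: [-0.502, -3.101, 0.0]
wrist_force: [-0.1, -0.5, -1.2]
gripper_width: 15.0
gripper_force: 58.9
time_s: 23.05
tcp_pos: [533.5, 225.8, 196.5]
tcp_rot: [0.505, 3.101, -0.001]
wrist_force: [0.1, 0.0, -1.2]
gripper_width: 15.1
gripper_force: 58.9
tcp [533.5 225.8 196.5] toolx [-0.948  0.317 -0.   ] z [-1.e-04 -9.e-04 -1.e+00]
top 539 circ 607.7 201.3 37.2 mean [609.9 200.4 201.6] tilt deg [ 0.2 -0.2] z at ctr 201.6 px box (169, 118, 26, 27)
side 324 circ 606.8 198.8 37.5 mean [609.8 199.1 201.1] tilt deg [2.1 0.7] z at ctr 201.1 px box (261, 117, 25, 16)
wrist few 0
```

```bash
python3 -m pendant '[{"dx":0.016,"dy":0.05,"dz":0.2,"rx":0,"ry":0,"rz":0},{"dx":0,"dy":0,"dz":0.4,"rx":0,"ry":0,"rz":0},{"dx":0,"dy":0,"dz":0.4,"rx":0,"ry":0,"rz":0},{"dx":0,"dy":0,"dz":0.3,"rx":0,"ry":0,"rz":0},{"dx":0,"dy":0,"dz":0.2,"rx":0,"ry":0,"rz":0},{"dx":0,"dy":0,"dz":0.16,"rx":0,"ry":0,"rz":0},{"dx":0,"dy":0,"dz":0,"rx":0,"ry":0,"rz":0},{"dx":0,"dy":0,"dz":0,"rx":0,"ry":0,"rz":0}]'
python3 -m pendant '[{"dx":0,"dy":0,"dz":0,"rx":0,"ry":0,"rz":0},{"dx":0,"dy":0,"dz":0,"rx":0,"ry":0,"rz":0}]'
python3 ck.py
python3 - <<'E'
from h import *
for n in ['top','side']:
    s=ld(n); P=cloud(s)
    # pointer: along segment from post to tip, excluding collar
    a=np.array([676.,315.]); b=np.array([648.,285.]); d=(b-a)/np.linalg.norm(b-a)
    q=P[...,:2]-a; t=q@d; o=abs(q@[-d[1],d[0]])
    m=(t>17)&(t<44)&(o<7)&(P[...,2]>140)&(P[...,2]<175); print(n,'pointer z',m.sum(),np.percentile(P[m][:,2],[25,50,75]).round(1))
    bb=(abs(P[...,0]-540)<30)&(abs(P[...,1]-150)<25); print('board z',np.median(P[bb][:,2]))
a=ld('top')['im'][70:220,110:260,::-1]; b=ld('side')['im'][80:230,215:365,::-1]
cv2.imwrite('pics/fin.png',cv2.resize(np.hstack([a,b]),(800,400),interpolation=2))
E
```

```text
time_s: 24.0
tcp_pos: [533.5, 228.2, 155.2]
tcp_rot: [0.503, 3.101, 0.0]
wrist_force: [0.1, -0.6, -0.4]
gripper_width: 15.1
gripper_force: 58.9
time_s: 24.2
tcp_pos: [533.5, 228.2, 155.5]
tcp_rot: [0.503, 3.1, 0.001]
wrist_force: [0.1, 0.6, -1.0]
gripper_width: 15.2
gripper_force: 58.9
tcp [533.5 228.2 155.5] toolx [-0.949  0.316 -0.001] z [ 7.e-04  3.e-04 -1.e+00]
top 501 circ 607.6 205.6 37.0 mean [610.  202.4 160.7] tilt deg [ 0.2 -1.3] z at ctr 160.7 px box (171, 123, 25, 26)
side 315 circ 606.5 202.8 38.7 mean [608.8 202.  160.2] tilt deg [0.4 1.3] z at ctr 160.2 px box (260, 128, 25, 16)
wrist few 0Traceback (most recent call last):
  File "<stdin>", line 7, in <module>
    return _quantile_unchecked(
        a, q, axis, out, overwrite_input, method, keepdims, weights)
    return _ureduce(a,
                    func=_quantile_ureduce_func,
    ...<5 lines>...
                    overwrite_input=overwrite_input,
                    method=method)
    r = func(a, **kwargs)
    result = _quantile(arr,
                       quantiles=q,
    ...<2 lines>...
                       out=out,
                       weights=wgt)
    slices_having_nans = np.isnan(arr[-1, ...])
                                  ~~~^^^^^^^^^
IndexError: index -1 is out of bounds for axis 0 with size 0
```

```bash
python3 -m pendant '[{"dx":0.01,"dy":-0.037,"dz":0.016,"rx":0,"ry":0,"rz":0},{"dx":0,"dy":0,"dz":0,"rx":0,"ry":0,"rz":0},{"dx":0,"dy":0,"dz":0,"rx":0,"ry":0,"rz":0},{"dx":0,"dy":0,"dz":0,"rx":0,"ry":0,"rz":0},{"dx":0,"dy":0,"dz":0,"rx":0,"ry":0,"rz":0}]'
python3 ck.py
python3 - <<'E'
from h import *
for n in ['top','side']:
    s=ld(n); P=cloud(s)
    a=np.array([676.,315.]); b=np.array([648.,285.]); d=(b-a)/np.linalg.norm(b-a)
    q=P[...,:2]-a; t=q@d; o=abs(q@[-d[1],d[0]])
    m=(t>17)&(t<44)&(o<9)&(P[...,2]>140)&(P[...,2]<175); print(n,'pointer',m.sum(),P[m].mean(0) if m.any() else '')
a=ld('top')['im'][70:220,110:260,::-1]; b=ld('side')['im'][80:230,215:365,::-1]
cv2.imwrite('pics/fin.png',cv2.resize(np.hstack([a,b]),(800,400),interpolation=2))
E
```

```text
time_s: 24.85
tcp_pos: [532.8, 227.4, 154.7]
tcp_rot: [0.503, 3.101, -0.0]
wrist_force: [0.1, 0.2, -1.1]
gripper_width: 15.0
gripper_force: 58.9
tcp [532.8 227.4 154.7] toolx [-0.949  0.316 -0.   ] z [-0. -0. -1.]
top 497 circ 607.1 204.7 37.2 mean [609.6 201.6 159.7] tilt deg [ 0.4 -0.4] z at ctr 159.7 px box (171, 124, 26, 26)
side 320 circ 605.3 200.9 38.7 mean [608.1 200.9 159.6] tilt deg [1.  1.1] z at ctr 159.5 px box (260, 128, 25, 16)
wrist few 0
top pointer 0 
side pointer 16 [657.92159979 292.28737371 157.84505411]
```

View pics/fin.png

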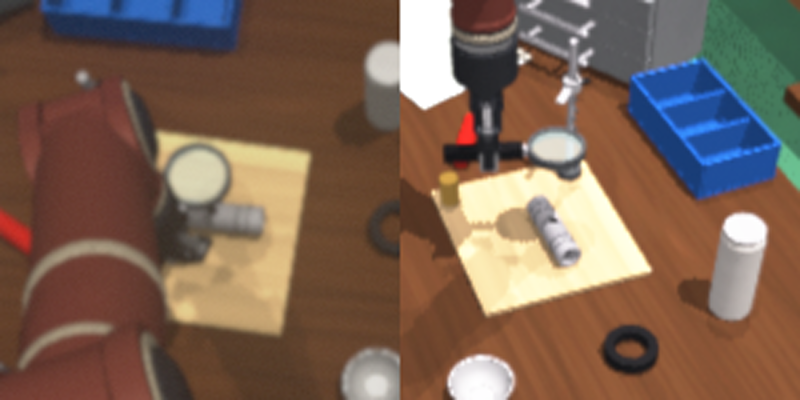

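The final picture shows the loupe level and held by its handle, with the lens at (198,178) in the top half and (556,147) in the side half, above the sleeve. The sleeve, coupling and gauge are undisturbed. By kinematics the lens is at (608.4, 203.1, 156.8), against the target of (608.5, 202.8, 157.1). I'll hand it in.

```bash
python3 -c "
from bench import workorder
print(workorder.finish_job())"
```

```text
the job is handed in; nothing more can be done
None
```

I handed the job in after about 25 s. The sleeve was rolled until its sight hole faces up, with about 2–4° of measured tilt left, and the loupe is held level over it, within about 1 mm of centre and of the pointer's height (≈157 mm) by my estimate.

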